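# Extend the telescoping bar rest by one hole and load the bar

### The arm

A 6-joint arm with a two-finger parallel gripper is mounted at the origin on the work surface. World frame = base frame: x ahead of the robot, y to its left, z up, the work surface at z = 0. Lengths are in m, angles in rad, forces in N, time in s.
With the tool pointing down it reaches from about 0.375 to 0.925 m from the base axis. Payload 5.7 kg.
Tool frame: the origin (TCP) lies midway between the tips of the shut fingers; the grasp point (between the pads) lies 19 mm behind it; z points along the fingers, x is the direction in which the jaws open and shut, and the axes are right-handed (so a half turn about z gives the same grasp; the last joint's range is limited). The gripper opens to 88 mm and grips with 3 to 60 N. Pads are 20 mm wide; open, the fingers measure 115 mm over their backs; the gripper's body (75 mm by 178 mm) begins 61 mm behind the grasp point.
Start: joints at [1.164, 0.359, 1.51, -0, 1.272, -0.115], TCP at [0.173, 0.575, 0.199] pointing down, gripper open.
Joint ranges: [-2.97, 2.97], [-1.01, 2.36], [0.21, 2.38], [-0.96, 4.11], [0.2, 2.71], [-2.98, 2.98]. Speed limits (rad/s): [2.39, 2.39, 3.14, 3.14, 3.14, 3.14].

### API

Orientations are given as a unit quaternion [x, y, z, w].
In Python, from bench import move_ptp, servo_line, goto_joints, move_gripper, sleep, inverse_kinematics, capture, PlanningError, close_job, spot_in, silhouettes, current_clock, current_joint_pos, current_qvel, current_joint_torque, current_position, current_orientation, current_force, current_torque, current_finger_gap gives the robot as it stands. Calls block until the motion is done:
- move_ptp(position, orientation): joint-space move of the TCP to a pose.
- servo_line(position, orientation=None, rate=0.15, contact_N=None): straight line of the TCP; orientation=None keeps the orientation; rate is the mean speed in m/s. With contact_N (N) it stops when the force on the tool has changed by that much, and returns True; else False.
- goto_joints(angles): joint-space move.
- move_gripper(opening): finger opening in m; the grip force is fixed at half the most; returns when the fingers have stopped.
- sleep(seconds).
- inverse_kinematics(position, orientation): joint angles nearest the present ones, or None.
- capture(name): name is "scene" or "side" or "wrist"; returns a dict with "image" (480x640x3 uint8, blue, green, red), "range_z" (480x640 float32, m along the optical axis (not along the pixel's ray), 0 where there is no reading), "intrinsics" (3x3 intrinsics, pixels), "R" (3x3) and "t" (3): a world point X has camera coordinates R X + t. Camera axes: x right, y down, z forward; pixel columns grow to the right and rows downward; lengths in m; the calibration is good to about 2 mm. A picture is of the moment at which its call begins.
A pose or a line that the arm cannot do raises PlanningError and nothing moves.
- close_job(): hands the job in, once; it reports no verdict.
Trained networks look in the newest picture that a camera, given by its name, has taken for a name from the list of things; names that differ only in an ending like _2 or _b are one class to them, and where a whole thing is asked for, a point or a joint stands for the part that bears it (a point fixed in the world has none). Each returns a list of dicts, best first, with "conf" (0 to 1); they miss things now and then, are a little off and sometimes report something else, mostly with a low value. They report only what shows in the picture. A call takes as long as a camera call.
- spot_in(camera, query): "xy" ([column, row] in pixels, amid what is visible of it).
- silhouettes(camera, query): "region" (480x640 bool, what is visible of it) and "xy" ([column, row] in pixels, amid what is visible of it).
Readings, each from a call of its own:
- current_clock(): time.
- current_joint_pos(): joint angles.
- current_qvel(): joint speeds.
- current_joint_torque(): joint torques, N m.
- current_position(): TCP position.
- current_orientation(): TCP orientation.
- current_force(): force on the tool from outside, world axes, zero at the start.
- current_torque(): the same for the moment, N m.
- current_finger_gap(): finger opening in m.
Only numpy, scipy, OpenCV 4.12 (cv2) and the standard library are available. Lean on these libraries where they do the work, as an engineer would, in place of code of your own. Each camera call takes 0.05 s, during which the arm holds its last target. There are 200 camera calls.

### The job

On the bar rest, press the sprung button down and slide the tube out until the button pops fully up in the next hole; feel for it, and never push or pull the button against the sleeve wall or a hole's edge with more than about 10 N. Then lay the long square bar gently in both forks of the rest, roughly centred between them, let go, and leave the short bar and the other things on the bench where they are.

Things in the scene. Friction and masses are not known exactly. Their poses are not given: they have to be found in the camera images.
- stand: Telescoping bar rest fixed on the bench: steel base 100 x 240 x 10 mm (y -140 to +100), on it a sleeve 40 mm wide along y, a fork at its -y end, and an inner tube that slides out to +y with a second fork. Origin on the bench below the first hole; x across, y along the slide (out is +y), z up.
- button: Sprung detent button on the tube; origin: centre of its top face. Its knob is a 14 x 14 mm block, sides along the rest's x and y, standing 28 mm above the sleeve when up (top 82 mm above the bench). Needs 3 N to start down, 0.4 N more per mm, stops at 9 mm. Past 6 mm down its shoulder clears the sleeve wall, and the knob can be moved along the slot, taking the tube along.
- first_hole (a point): First hole, in which the button starts; point on the sleeve's top face, 54 mm above the bench. The next hole is in a 47 mm wide clamp collar set by hand (top 55.5 mm high): its centre is 45 to 75 mm out from here, not measured. Off a hole the button, if not held, rides 6 mm down under the wall and pops up on reaching a hole (3 mm longer than its shoulder), locking the tube; held down, it passes by.
- fixed_fork (a point): Middle of the floor of the fixed fork's notch, 115 mm behind the first hole. Both forks: plate 8 mm thick along the slide, flat notch 25 mm wide, floor 100 mm above the bench, straight walls to 115 mm, flared mouth above, top 129 mm above the bench.
- tube_fork (a point): Middle of the floor of the tube's fork notch, 100 mm above the bench, always 122 mm further out than the button; it moves with the tube. The tube slides with about 2 N of friction (about 3 N with the button riding under the wall), at most 82 mm out.
- long_bar_mid (a point): Middle (half-way up and along) of the long bar: square dark steel 14 x 14 mm, 380 mm long, about 0.6 kg, lying on the bench; y axis along its length, z up.
- short_bar: Bystander: the same bar but 150 mm long. Origin at the centre of its underside; y along its length.
- chisel: Bystander: cold chisel, 120 mm long, 14 mm high, lying along its x axis. Origin under its middle.
- wire_brush: Bystander: wooden brush lying along its x axis.
- wax_tin: Bystander: upright steel tin, 72 mm across, 85 mm high. Origin under its centre.
- swage_block: Bystander: grooved iron block 90 x 90 x 37 mm. Origin under its centre.
- steel_ring: Bystander: steel ring 48 mm across, 12 mm high, lying flat behind the rest. Origin under its centre.

How it is judged:
By the outcome, as a careful person would: the job done as asked, in the order asked, and still so for the second after the job is handed in, with the robot touching nothing.
It also fails if it takes over 58 s, if anything falls off the work surface, if the arm or the gripper's body presses on something with over 40 N, if the wrist force passes 120 N, or if a joint passes its speed limit or range.

## Working session

There is one attempt and no reset: what is moved stays moved. The work goes in short steps, each a Python script; the robot and the scene stay as the last script left them, time stands still between calls to the robot, and variables do not carry over. Pictures are saved under pics/ and viewed, about 8 in all and at most 12, crops included, and the job is handed in when it is done.

```bash
ls; mkdir -p pics
cat > h.py <<'E'
import numpy as np, cv2
from bench import *
def world(c,uv,z=None):
    K,R,t=c["intrinsics"],c["R"],c["t"]
    u,v=uv; ray=np.linalg.inv(K)@np.array([u,v,1.0])
    if z is None:
        d=c["range_z"][int(round(v)),int(round(u))]
        return R.T@(ray*d-t)
    o=-R.T@t; r=R.T@ray
    return o+r*(z-o[2])/r[2]
def cloud(c,mask):
    K,R,t=c["intrinsics"],c["R"],c["t"]
    m=mask&(c["range_z"]>0); v,u=np.nonzero(m); d=c["range_z"][m]
    P=np.linalg.inv(K)@np.stack([u,v,np.ones_like(u)])*d
    return (R.T@(P-t[:,None])).T
E
python3 - <<'E'
from h import *
print(current_clock(),current_position(),current_orientation(),current_force())
for n in("scene","side"):
    c=capture(n); cv2.imwrite(f"pics/{n}0.png",c["image"])
    print(n,-c["R"].T@c["t"])
    for q in["stand","button","fixed_fork","tube_fork","long_bar_mid","short_bar","chisel","wire_brush","wax_tin","swage_block","steel_ring","first_hole"]:
        try:
            for s in spot_in(n,q)[:2]:
                print(q,round(s["conf"],2),np.round(s["xy"]),np.round(world(c,s["xy"]),3))
        except Exception as e: print(q,e)
E
```

```text
pics
0.0 [0.17232054 0.57397126 0.19841289] [ 8.02388897e-01  5.96800836e-01 -7.76820389e-04  4.65156686e-04] [ 0.43878258  0.86802442 -0.83071536]
scene [1.21154585 0.26324332 1.16683684]
stand 0.85 [304. 282.] [ 0.651 -0.024  0.05 ]
button 0.74 [469. 339.] [0.613 0.372 0.026]
button 0.46 [308. 271.] [ 0.636 -0.022  0.082]
fixed_fork 0.78 [304. 285.] [ 0.649 -0.024  0.032]
fixed_fork 0.23 [308. 271.] [ 0.635 -0.02   0.082]
tube_fork 0.8 [347. 288.] [0.619 0.073 0.044]
long_bar_mid 0.82 [440. 266.] [0.451 0.255 0.017]
long_bar_mid 0.43 [304. 280.] [ 0.647 -0.027  0.051]
short_bar 0.62 [264. 206.] [ 0.466 -0.233  0.011]
chisel 0.54 [350. 220.] [ 0.411 -0.004  0.011]
wire_brush 0.95 [200. 214.] [ 0.565 -0.37   0.02 ]
wire_brush 0.5 [302. 285.] [ 0.648 -0.032  0.027]
wax_tin 0.63 [434. 365.] [0.734 0.316 0.086]
swage_block 0.94 [469. 343.] [0.622 0.376 0.023]
steel_ring 0.79 [274. 302.] [ 0.713 -0.075  0.014]
steel_ring 0.23 [349. 228.] [0.439 0.003 0.014]
first_hole 0.7 [302. 283.] [ 0.651 -0.03   0.04 ]
side [ 0.49957224 -0.9122761   0.91830062]
tube_fork 0.88 [342. 217.] [0.638 0.084 0.05 ]
long_bar_mid 0.78 [261. 197.] [0.438 0.209 0.019]
long_bar_mid 0.22 [341. 214.] [0.637 0.092 0.054]
short_bar 0.73 [265. 341.] [ 0.45  -0.25   0.016]
chisel 0.76 [249. 259.] [ 0.412 -0.008  0.009]
wire_brush 0.87 [328. 402.] [ 0.567 -0.394  0.02 ]
wax_tin 0.93 [360. 164.] [0.705 0.284 0.063]
swage_block 0.86 [319. 158.] [0.601 0.349 0.04 ]
steel_ring 0.76 [386. 277.] [ 0.723 -0.084  0.013]
steel_ring 0.32 [343. 264.] [ 0.625 -0.072  0.046]
first_hole 0.87 [341. 264.] [ 0.611 -0.14   0.119]
```

View pics/scene0.png

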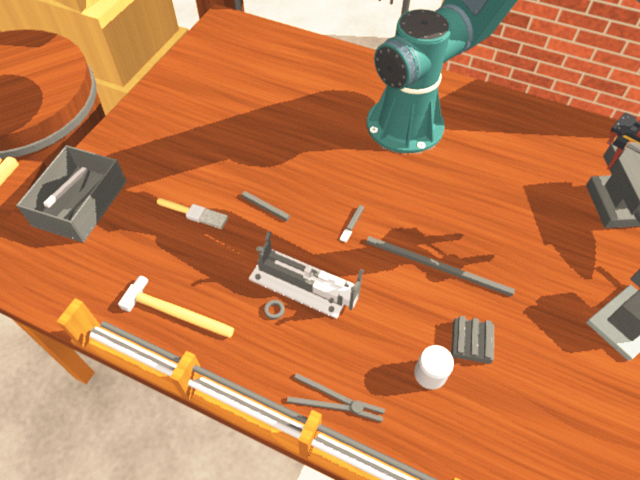

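View pics/side0.png

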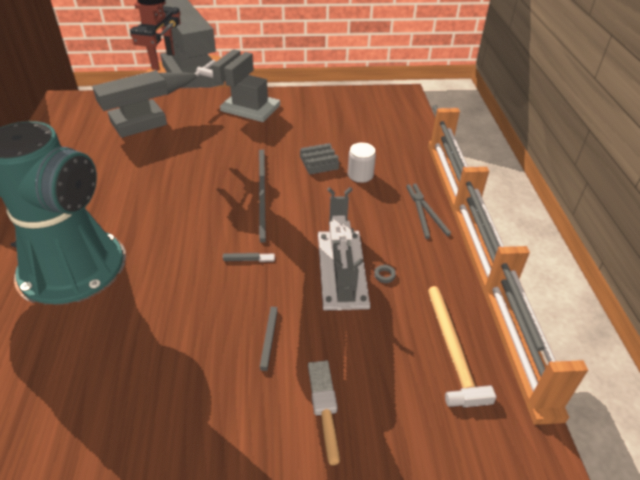

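The scene picture shows the rest with its fixed fork at about (265,250), the button at about (310,272) and the tube fork at (355,290). The long bar runs from (368,240) to (513,293), and the short bar is at (264,206). In the side picture the rest is at (342,265) and the long bar at (262,197). Next I'll look with the wrist camera from above.

```bash
cat >> h.py <<'E'
def q(yaw): return [np.cos(yaw/2),np.sin(yaw/2),0,0]
def barfit(P):
    c=P[:,:2].mean(0); w,V=np.linalg.eigh(np.cov((P[:,:2]-c).T)); d=V[:,1]; d=d*np.sign(d[1])
    s=(P[:,:2]-c)@d; n=np.array([d[1],-d[0]]); e=(P[:,:2]-c)@n
    lo,hi=np.percentile(s,[.5,99.5]); el,eh=np.percentile(e,[2,98])
    return c+d*(lo+hi)/2+n*(el+eh)/2,np.arctan2(d[1],d[0]),hi-lo,eh-el
E
python3 - <<'E'
from h import *
c=capture("scene")
for n,q_ in(("scene","long_bar_mid"),("scene","stand")):
    r=silhouettes(n,q_)[0]; P=cloud(c,r["region"]); print(q_,r["conf"],barfit(P))
# view long bar
move_ptp([0.40,0.2,0.42],q(0.15)); 
for i,(p) in enumerate([[0.42,0.22,0.42],[0.56,-0.02,0.45],[0.62,0.03,0.40]]):
    if i: servo_line(p,rate=.3)
    c=capture("wrist"); cv2.imwrite(f"pics/w{i}.png",c["image"]); np.savez(f"w{i}.npz",**c)
    print(i,-c["R"].T@c["t"],c["R"][2],current_clock())
    for k in["long_bar_mid","stand","button","fixed_fork","tube_fork","first_hole"]:
        for s in silhouettes("wrist",k)[:1]:
            P=cloud(c,s["region"]); print(k,round(s["conf"],2),np.round(s["xy"]),np.round(world(c,s["xy"]),4), barfit(P) if len(P)>50 else '', np.percentile(P[:,2],[5,50,95]) if len(P) else '')
ims=[cv2.imread(f"pics/w{i}.png") for i in range(3)]
cv2.imwrite("pics/w_all.png",np.vstack([np.hstack(ims[1:]),np.hstack([ims[0],ims[0]*0])])[:, :] if 0 else cv2.resize(np.hstack(ims[:2]),(800,300)))
E
```

```text
long_bar_mid 0.92 (array([0.44313847, 0.24610264]), np.float64(1.5808965423205699), np.float64(0.37443605310480327), np.float64(0.016604049739004086))
stand 0.87 (array([ 0.63062242, -0.03089187]), np.float64(1.5647957281488112), np.float64(0.263410588645933), np.float64(0.09806373919812819))
0 [0.38714286 0.2787453  0.60534426] [ 0.04265842 -0.28887435 -0.95641616] 3.2833
long_bar_mid 0.77 [357. 134.] [0.4402 0.2591 0.0139] (array([0.43980782, 0.23827514]), np.float64(1.5837152934316485), np.float64(0.36258178615824277), np.float64(0.01374698875120764)) [0.01021944 0.01426822 0.01602106]
stand 0.62 [424. 323.] [0.4431 0.2018 0.4435] (array([0.62073422, 0.0269407 ]), np.float64(1.5100664168746458), np.float64(0.3438765161055063), np.float64(0.08269340144857251)) [0.00803415 0.03469075 0.12175734]
button 0.18 [423. 320.] [ 5.902e-01 -1.000e-04  1.070e-02] (array([ 0.6179316 , -0.02023264]), np.float64(1.4591987169920546), np.float64(0.24371256505678907), np.float64(0.08722264845412889)) [0.00846046 0.03454583 0.1195711 ]
fixed_fork 0.7 [424. 322.] [0.443  0.2021 0.4438] (array([ 0.618
[... 2691 characters left out ...]
173)) [0.04988131 0.07569301 0.08340263]
fixed_fork 0.9 [321. 224.] [ 0.627  -0.0193  0.0815] (array([ 0.62792329, -0.03350897]), np.float64(1.5509316168178702), np.float64(0.2645735497951516), np.float64(0.09554429324981695)) [0.00895392 0.04472101 0.1008766 ]
tube_fork 0.83 [328. 173.] [0.6265 0.0381 0.0472] (array([ 0.62814593, -0.00786769]), np.float64(1.5487208020871), np.float64(0.21340307078080928), np.float64(0.04415073771738657)) [0.04495695 0.04694292 0.12461287]
first_hole 0.64 [320. 225.] [ 0.6264 -0.0208  0.0832] (array([ 0.62779171, -0.0366531 ]), np.float64(1.5509655439557635), np.float64(0.27086671053631756), np.float64(0.09604079560265533)) [0.00890105 0.04434273 0.10075087]
```

Run:
```python
from h import *
import numpy as np
for i in(1,2):
    c=dict(np.load(f"w{i}.npz")); P=cloud(c,np.ones((480,640),bool))
    P=P[(abs(P[:,0]-.628)<.08)&(abs(P[:,1]+.02)<.17)]
    for nm,m in(("base",(P[:,2]>.006)&(P[:,2]<.014)),("btn",(P[:,2]>.077)&(P[:,2]<.087)&(abs(P[:,1]+.02)<.03))):
        Q=P[m]; print(i,nm,len(Q),cv2.minAreaRect((Q[:,:2]*1000).astype(np.float32)),np.percentile(Q[:,:2],[2,98],axis=0).round(4).tolist(),np.median(Q[:,2]))
    T=P[P[:,2]>.116]
    for nm,Q in(("fix",T[T[:,1]<-.05]),("tube",T[T[:,1]>.05])):
        if len(Q): print(nm,len(Q),np.percentile(Q,[2,50,98],axis=0).round(4).tolist())
    F=P[(P[:,2]>.095)&(P[:,2]<.104)]; 
    for nm,Q in(("fixfl",F[F[:,1]<-.05]),("tubefl",F[F[:,1]>.05])):
        if len(Q): print(nm,len(Q),np.percentile(Q,[2,50,98],axis=0).round(4).tolist())
c=cv2.imread("pics/w2.png"); cv2.imwrite("pics/w2c.png",cv2.resize(c[90:340,200:440],(768,800))[:600] if 0 else cv2.resize(c[90:340,200:440],(576,600)))
```

```text
1 base 5266 ((643.0177001953125, -46.986717224121094), (240.0489959716797, 131.13864135742188), 88.84635162353516) [[0.5782, -0.16], [0.6996, 0.0699]] 0.010365099150384164
1 btn 121 ((627.8352661132812, -27.01061248779297), (14.437397956848145, 13.538839340209961), 89.93040466308594) [[0.6211, -0.0339], [0.6345, -0.0201]] 0.08213495421894382
fix 192 [[0.5969, -0.146, 0.1162], [0.64, -0.1407, 0.1242], [0.6543, -0.1369, 0.1299]]
tube 233 [[0.6017, 0.0905, 0.1164], [0.6448, 0.0946, 0.1249], [0.6592, 0.0988, 0.1299]]
fixfl 169 [[0.6043, -0.1455, 0.0953], [0.6263, -0.1397, 0.1002], [0.6467, -0.1369, 0.1031]]
tubefl 158 [[0.6115, 0.0906, 0.0975], [0.6322, 0.0942, 0.1004], [0.6488, 0.0986, 0.1026]]
2 base 6177 ((643.11767578125, -46.94402313232422), (240.32577514648438, 131.04812622070312), 88.9098892211914) [[0.5786, -0.1605], [0.679, 0.0704]] 0.01034901161205723
2 btn 138 ((628.0501708984375, -26.86844253540039), (14.667989730834961, 14.077142715454102), 87.76190948486328) [[0.6213, -0.0337], [0.6348, -0.02]] 0.08227561228070193
fix 234 [[0.5973, -0.1458, 0.1162], [0.6392, -0.14, 0.1239], [0.6544, -0.1368, 0.1292]]
tube 38247 [[0.5583, 0.0504, 0.5081], [0.629, 0.0569, 0.5196], [0.6708, 0.071, 0.527]]
fixfl 211 [[0.6046, -0.1455, 0.0956], [0.625, -0.1391, 0.0999], [0.6468, -0.1368, 0.1031]]
tubefl 166 [[0.6197, 0.091, 0.0981], [0.6312, 0.0949, 0.1004], [0.6426, 0.0988, 0.1022]]
```

View pics/w2c.png

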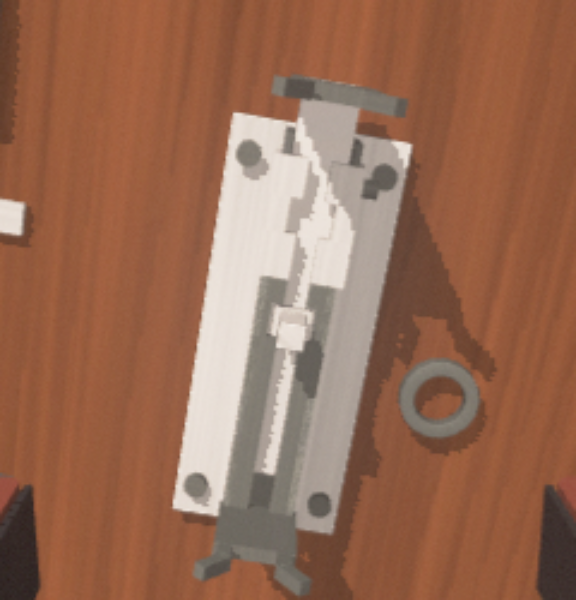

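The crop shows the knob at about (290,325), the light collar beyond it and the tube fork at (340,95). All heights agree with the text (knob 82 mm, fork floor 100 mm). Next: press and slide by friction.

```bash
cat >> h.py <<'E'
YAW=-0.020; U=np.array([-np.sin(YAW),np.cos(YAW),0]); B0=np.array([0.6279,-0.0269,0.082])
def st(tag): print(tag,round(float(current_clock()),2),np.round(current_position(),4),np.round(current_force(),2),flush=True)
E
python3 - <<'E'
from h import *
move_gripper(0.0)
move_ptp(B0+[0,0,.03],q(YAW)); st("above")
servo_line(B0+[0,0,.008],rate=.05); st("near"); st("near")
print(servo_line(B0-[0,0,.004],rate=.012,contact_N=2.0)); st("contact")
z=current_position()[2]
p=np.array(current_position()); p[2]=z-.0078
print(servo_line(p,rate=.02,contact_N=9)); st("pressed")
p=p+U*.014
print(servo_line(p,rate=.02,contact_N=6)); st("slid")
p[2]+=.04
servo_line(p,rate=.05); st("up")
p2=p-U*.06; p2[2]=.2; servo_line(p2,rate=.3)
c=capture("wrist"); cv2.imwrite("pics/w3.png",c["image"])
P=cloud(c,np.ones((480,640),bool)); P=P[(abs(P[:,0]-.628)<.015)&(abs(P[:,1]+.02)<.05)&(P[:,2]>.07)&(P[:,2]<.09)]
print(len(P),P[:,:3].mean(0) if len(P) else'',np.median(P[:,2]) if len(P) else '')
c=capture("scene"); P=cloud(c,np.ones((480,640),bool)); T=P[(abs(P[:,0]-.63)<.04)&(abs(P[:,1]-.12)<.05)&(P[:,2]>.105)&(P[:,2]<.135)]
print(len(T),T.mean(0) if len(T) else'')
E
```

```text
above 8.27 [ 0.6294 -0.0269  0.1134] [ 0.14 -0.65  0.73]
near 8.86 [ 0.6277 -0.0269  0.0897] [ 0.82 -0.54  0.08]
near 8.86 [ 0.6277 -0.0269  0.0897] [ 0.82 -0.54  0.08]
False
contact 10.01 [ 0.628  -0.0269  0.0781] [ 0.75 -0.67 -0.64]
False
pressed 10.54 [ 0.6278 -0.0269  0.0701] [-0.15 -0.74  0.03]
False
slid 11.39 [ 0.6282 -0.0129  0.0703] [ 0.74 -0.68 -0.6 ]
up 12.34 [ 0.628  -0.0129  0.11  ] [-1.25  0.63 -0.1 ]
433 [ 0.62847516 -0.02666403  0.08184856] 0.0823332242762344
66 [0.63021521 0.0972473  0.12095252]
```

Run:
```python
from h import *
print(current_finger_gap(),current_orientation(),current_position())
```

```text
0.0003723341447209217 [ 9.99949690e-01 -9.88650637e-03 -1.60910658e-03 -5.34828350e-04] [ 0.62563247 -0.07205474  0.19822641]
```

View pics/w3.png

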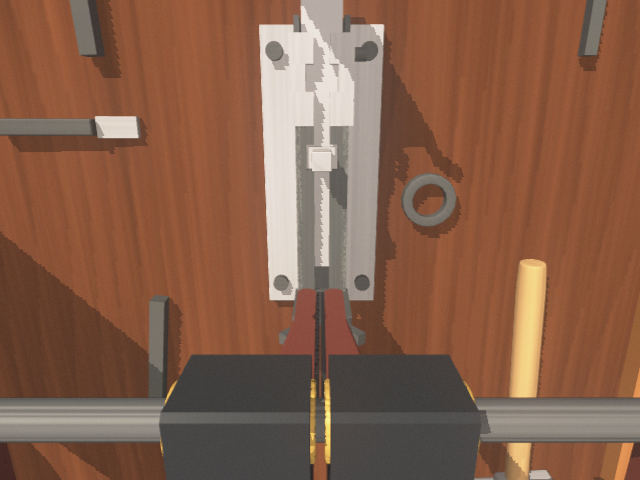

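Run:
```python
from h import *
c=capture("wrist"); P=cloud(c,np.ones((480,640),bool)); tp=np.array(current_position())
F=P[(abs(P-tp)<.1).all(1)&(P[:,2]>.15)]
print(len(F))
for z in np.arange(.17,.3,.01):
    Q=F[(F[:,2]>=z)&(F[:,2]<z+.01)]
    if len(Q): print(round(z,2),len(Q),np.percentile(Q-tp,[1,99],axis=0).round(4).tolist())
c=capture("side"); P=cloud(c,np.ones((480,640),bool))
F=P[(abs(P[:,0]-tp[0])<.03)&(abs(P[:,1]-tp[1])<.04)&(P[:,2]>.15)&(P[:,2]<.30)]
print(len(F)); 
for z in np.arange(.15,.3,.01):
    Q=F[(F[:,2]>=z)&(F[:,2]<z+.01)]
    if len(Q): print(round(z,2),len(Q),np.percentile(Q-tp,[1,99],axis=0).round(4).tolist())
x=c["image"]; 
p=c["intrinsics"]@(c["R"]@tp+c["t"]); u,v=(p[:2]/p[2]).astype(int); print(u,v)
a=x[max(0,v-90):v+90,max(0,u-90):u+90].copy(); cv2.imwrite("pics/side1.png",cv2.resize(a,(540,540)))
```

```text
4103
0.22 332 [[-0.0093, 0.0079, 0.0234], [0.0084, 0.0104, 0.0318]]
0.23 523 [[-0.0092, 0.0051, 0.0321], [0.0085, 0.0104, 0.0418]]
0.24 611 [[-0.0093, 0.0078, 0.0421], [0.0086, 0.0104, 0.0519]]
0.25 817 [[-0.0103, 0.0078, 0.0521], [0.0098, 0.0106, 0.0618]]
0.26 1164 [[-0.0117, 0.0076, 0.062], [0.0111, 0.0105, 0.0719]]
0.27 597 [[-0.0116, 0.0002, 0.072], [0.011, 0.0105, 0.0818]]
0.28 39 [[-0.0023, 0.0033, 0.082], [0.0019, 0.0103, 0.0861]]
0.29 20 [[-0.0023, -0.0136, 0.0943], [0.0012, -0.0105, 0.0958]]
330
0.22 31 [[-0.0101, -0.0127, 0.0226], [0.0073, -0.0061, 0.0318]]
0.23 38 [[-0.0103, -0.0146, 0.0323], [0.0076, -0.002, 0.0413]]
0.24 40 [[-0.0105, -0.0131, 0.0422], [0.0069, -0.0027, 0.0515]]
0.25 45 [[-0.0115, -0.0135, 0.0521], [0.0079, -0.0068, 0.0619]]
0.26 44 [[-0.0123, -0.0131, 0.0624], [0.0096, 0.0007, 0.0717]]
0.27 62 [[-0.0134, -0.0146, 0.0721], [0.0106, 0.0029, 0.0818]]
0.28 59 [[-0.0151, -0.0129, 0.082], [0.0131, -0.0051, 0.0918]]
0.29 11 [[-0.0136, -0.0148, 0.0925], [0.0093, -0.0085, 0.0996]]
346 212
```

View pics/side1.png

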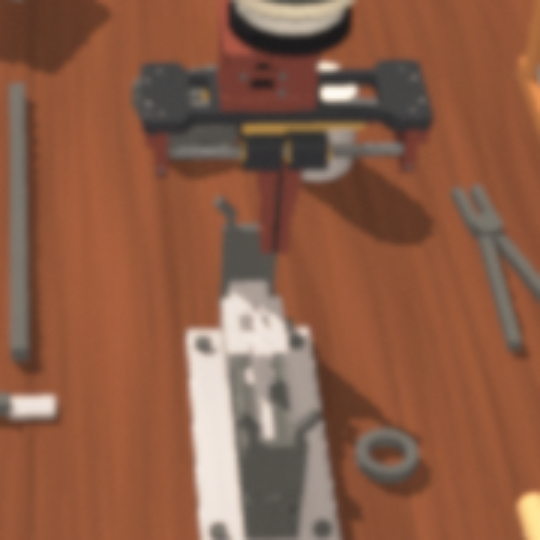

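The depth data from both cameras puts the fingertips about 23 mm behind the reported TCP. That explains the missing contact: the tips stayed above the knob, and it didn't move. I'll use this offset and confirm it by touch.

```bash
cat >> h.py <<'E'
D=np.array([0,0,.0228])   # tips are this far above the reported TCP
def btn(cam="wrist"):
    c=capture(cam); P=cloud(c,np.ones((480,640),bool)); r=P-B0; s=r@U; e=r[:,0]-s*U[0]
    m=(abs(e)<.012)&(s>-.02)&(s<.095)&(P[:,2]>.070)&(P[:,2]<.088); Q=P[m]
    if len(Q)<10: print("btn?",len(Q)); return c
    t=Q[Q[:,2]>np.percentile(Q[:,2],90)-.003]; print(cam,"btn n",len(t),"s",np.percentile(s[m],[3,50,97]).round(4),"z",np.median(t[:,2]).round(4)); return c
E
python3 - <<'E'
from h import *
servo_line(B0-D+[0,0,.012],q(YAW),rate=.12); sleep(.1); st("near")
hit=servo_line(B0-D-[0,0,.004],rate=.012,contact_N=2.2); print(hit); st("contact")
if hit:
    z0=current_position()[2]; p=np.array(current_position()); p[2]=z0-.0078
    print(servo_line(p,rate=.02,contact_N=9)); st("pressed")
    p=np.array(current_position())+U*.014
    print(servo_line(p,rate=.02,contact_N=6)); st("slid")
p[2]+=.04
servo_line(p,rate=.08); st("up")
p2=p-U*.07; p2[2]=.18; servo_line(p2,rate=.3)
btn(); btn("scene")
E
```

```text
near 14.44 [ 0.6286 -0.0273  0.0721] [ 0.39  0.92 -0.09]
True
contact 15.44 [ 0.6278 -0.0269  0.0579] [ 0.17 -0.79  2.1 ]
False
pressed 15.97 [ 0.6278 -0.0269  0.0501] [-0.6   0.3   5.18]
False
slid 16.82 [ 0.6281 -0.0132  0.0502] [-1.64 -0.83  5.8 ]
up 17.47 [ 0.628  -0.0128  0.0903] [ 0.69 -0.7   0.02]
wrist btn n 459 s [0.0065 0.0135 0.0198] z 0.0765
scene btn n 17 s [0.0089 0.0166 0.0226] z 0.0771
```

Run:
```python
from h import *
a=B0+U*(-.012); a[2]=.075
servo_line(a,rate=.12); a[2]=.040
print(servo_line(a,rate=.06,contact_N=5)); sleep(.1); st("low")
b=a+U*.036
print(servo_line(b,rate=.03,contact_N=6)); st("mid")
e=a+U*.075
h=servo_line(e,rate=.009,contact_N=4.5); st("end %s"%h)
print("s tip centre",(np.array(current_position())-B0)@U, "expected knob s",(np.array(current_position())-B0)@U+.017)
p=np.array(current_position())-U*.006
servo_line(p,rate=.04); st("backed"); btn("scene"); btn("wrist")
```

```text
False
low 20.03 [ 0.6281 -0.0389  0.0403] [ 0.42 -0.62  0.14]
False
mid 21.38 [ 0.6285 -0.003   0.0401] [-0.46 -3.87  1.51]
end True 23.58 [0.6285 0.0144 0.0397] [-0.51 -0.61  0.97]
s tip centre 0.04132343584467277 expected knob s 0.05832343584467277
backed 23.87 [0.6279 0.0084 0.0393] [0.77 0.31 0.61]
scene btn n 21 s [0.0464 0.0605 0.0672] z 0.0828
wrist btn n 1867 s [0.0439 0.0556 0.0655] z 0.0824
```

The button has popped: its top is at 82.4 mm and the push force dropped away. I'll nudge gently to confirm the lock, then measure the rest and the bar from above.

Run:
```python
from h import *
p=np.array(current_position())
h=servo_line(p+U*.014,rate=.012,contact_N=4.5); st("nudge %s"%h)
p=np.array(current_position())-U*.005; servo_line(p,rate=.05); p[2]=.13; servo_line(p,rate=.2)
move_gripper(.05)
p=B0+U*.0; p[2]=.36; servo_line(p,rate=.35); c=btn("wrist"); np.savez("w4.npz",**c); cv2.imwrite("pics/w4.png",c["image"])
P=cloud(c,np.ones((480,640),bool)); r=P-B0; s=r@U; ex=r[:,0]-s*U[0]
for nm,m in(("fix",(abs(s+.115)<.02)),("tube",abs(s-.18)<.025)):
    for a,b in((.115,.131),(.096,.103)):
        k=m&(abs(ex)<.035)&(P[:,2]>a)&(P[:,2]<b)
        if k.sum()>5: print(nm,a,k.sum(),"s",np.percentile(s[k],[2,98]).round(4),"e",np.percentile(ex[k],[2,50,98]).round(4),np.median(P[k,2]).round(4))
move_ptp([.44,.25,.40],q(.01)); st("bar view")
c=capture("wrist"); cv2.imwrite("pics/w5.png",c["image"])
r=silhouettes("wrist","long_bar_mid")[0]; P=cloud(c,r["region"]); P=P[(P[:,2]>.010)&(P[:,2]<.020)]; print(r["conf"],r["xy"],barfit(P),np.median(P[:,2]))
c=capture("scene"); r=silhouettes("scene","long_bar_mid")[0]; P=cloud(c,r["region"]); P=P[(P[:,2]>.010)&(P[:,2]<.020)]; print(r["conf"],barfit(P),np.median(P[:,2]))
```

```text
nudge True 24.62 [0.6282 0.0144 0.0393] [-0.52 -1.64  0.5 ]
wrist btn n 173 s [0.0526 0.0596 0.0655] z 0.0825
fix 0.115 302 s [-0.1185 -0.1104] e [-0.0283 -0.012   0.0294] 0.1235
fix 0.096 232 s [-0.1179 -0.1103] e [-0.0208  0.0006  0.022 ] 0.1002
tube 0.096 121 s [0.1761 0.1781] e [-0.0205 -0.0005  0.0213] 0.0999
bar view 28.52 [0.4406 0.2494 0.3995] [ 0.99  0.21 -0.23]
0.76 [321.0, 157.4] (array([0.44001506, 0.24589741]), np.float64(1.5850323963845039), np.float64(0.372977177311706), np.float64(0.013410649626010945)) 0.014389992098694692
0.84 (array([0.44303333, 0.24646055]), np.float64(1.5813263973748808), np.float64(0.3737338839723213), np.float64(0.01651353569152434)) 0.013610487090714128
```

View pics/w4.png

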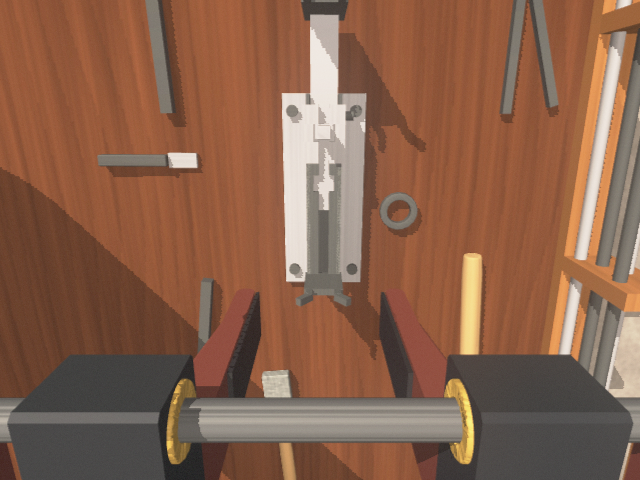

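View pics/w5.png

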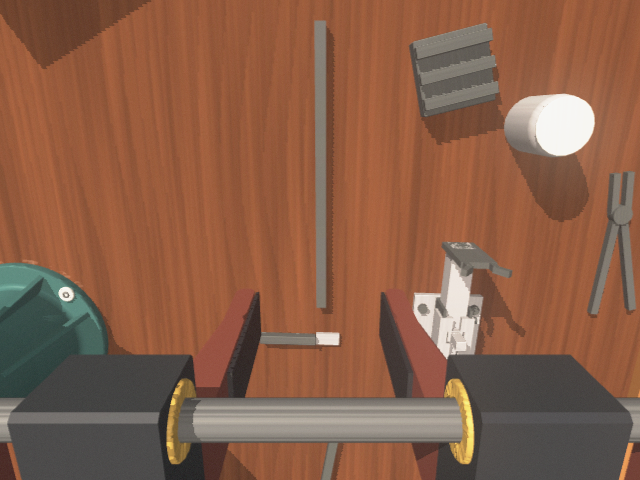

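The w4 picture shows the knob at (323,131) standing up in the collar at s ≈ 58–60 mm. The first hole, now empty, is at (323,185), and the tube fork is at the top edge. The w5 picture shows the long bar from (320,22) to (320,307), clear of everything. Next I'll grasp and lift it.

Run:
```python
from h import *
YB=.0125
m=np.array([.4402,.2460,0])
servo_line(m+[0,0,.02],q(YB),rate=.3)
print(servo_line(m+[0,0,-.0195],rate=.06,contact_N=6)); st("down")
move_gripper(0.0); print("gap",current_finger_gap()); st("gripped")
z=current_position()[2]
servo_line(m+[0,0,z+.02],rate=.06); sleep(.1); st("lift"); print("gap",current_finger_gap())
servo_line(m+[0,0,.17],rate=.25); st("high"); print("gap",current_finger_gap(),current_torque())
c=capture("side"); cv2.imwrite("pics/side2.png",cv2.resize(c["image"][60:360,160:480],(640,600)))
```

```text
False
down 30.94 [ 0.4402  0.246  -0.0196] [0.04 0.23 1.02]
gap 0.013812896157736947
gripped 31.59 [ 0.4408  0.2461 -0.0193] [ 1.37 -0.53  0.4 ]
lift 32.17 [0.4399 0.2459 0.0006] [ 0.73  0.29 -5.98]
gap 0.013682419674999488
high 33.0 [0.4389 0.2455 0.1687] [-0.45  0.79 -6.34]
gap 0.013528787532244974 [-0.05899592  0.10434873  0.02362654]
```

View pics/side2.png

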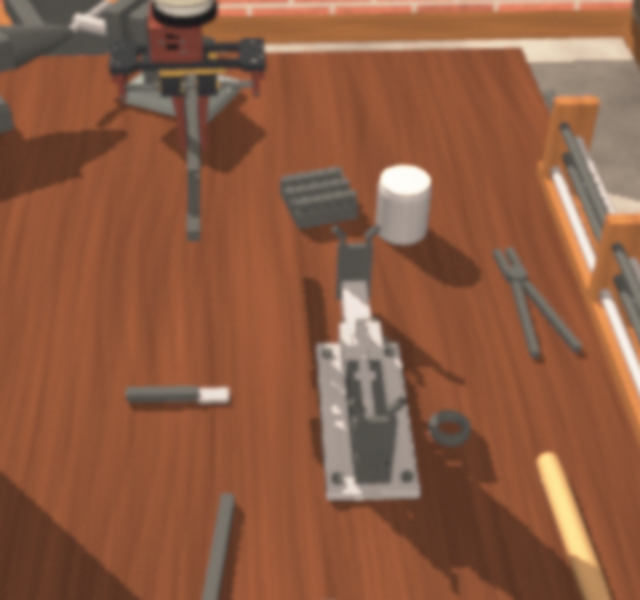

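The bar is held level (gap 13.5 mm, load 6 N) above the bench at (190,160) in the picture. Next I'll lay it down.

Run:
```python
from h import *
t=B0+U*.033
def at(z): a=t.copy(); a[2]=z; return a
servo_line(at(.17),q(YAW),rate=.25); st("over")
servo_line(at(.118),rate=.12)
servo_line(at(.094),rate=.05); sleep(.1); st("near")
h=servo_line(at(.074),rate=.012,contact_N=2.5); st("touch %s"%h)
c=capture("wrist"); cv2.imwrite("pics/w6.png",c["image"])
c=capture("side"); cv2.imwrite("pics/side3.png",cv2.resize(c["image"][120:320,260:440],(540,600)))
```

```text
over 34.42 [0.6273 0.0073 0.1697] [-0.89  0.39 -6.26]
near 35.73 [0.6289 0.0061 0.0942] [ 0.44 -0.06 -5.35]
touch True 36.81 [0.6285 0.0061 0.0806] [0.12 0.22 6.03]
```

View pics/side3.png

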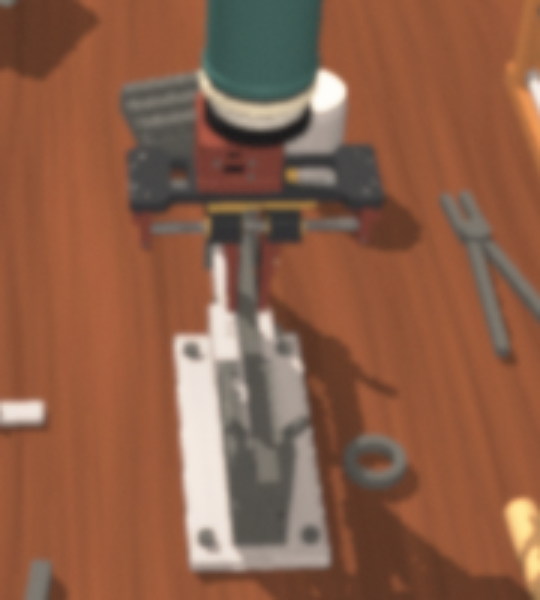

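The bar touched at 100 mm, which is the notch floor, and it lies in the fixed fork at about (265,440). I'll release it, back away and check.

Run:
```python
from h import *
move_gripper(.04); st("released")
p=np.array(current_position()); p[2]+=.06; servo_line(p,rate=.08); p[2]=.38; p=p-U*.0; servo_line(p,rate=.3); st("up")
p=p-U*.05; p[2]=.45; servo_line(p,rate=.3)
c=btn("wrist"); cv2.imwrite("pics/w7.png",c["image"])
P=cloud(c,np.ones((480,640),bool)); r=P-B0; s=r@U; e=r[:,0]-s*U[0]
k=(abs(e)<.012)&(P[:,2]>.108)&(P[:,2]<.12)&(s>-.25)&(s<.3)
print("bar top z",np.percentile(P[k,2],[5,50,95]),"s",s[k].min(),s[k].max(),"e",np.percentile(e[k],[3,97]))
for lo,hi in((-.15,-.12),(.19,.22)):
    j=k&(s>lo)&(s<hi); print(lo,j.sum(),P[j].mean(0),e[j].mean())
c=capture("scene"); 
P=cloud(c,np.ones((480,640),bool)); r=P-B0; s=r@U; e=r[:,0]-s*U[0]
k=(abs(e)<.014)&(P[:,2]>.108)&(P[:,2]<.12)&(s>-.25)&(s<.3); print("scene s",s[k].min(),s[k].max())
for n in("short_bar","chisel","wire_brush","wax_tin","swage_block","steel_ring"):
    x=spot_in("scene",n)
    if x: print(n,np.round(x[0]["xy"]),np.round(world(c,x[0]["xy"]),3))
```

```text
released 37.52 [0.6264 0.0063 0.0786] [-1.01 -0.48 -1.19]
up 39.38 [0.6255 0.0064 0.378 ] [-0.54 -0.34 -0.6 ]
btn? 0
bar top z [0.11289786 0.11438051 0.11591332] s -0.15867542954569672 0.17882399799396795 e [-0.00763624  0.00528506]
-0.15 238 [ 0.62397896 -0.16175197  0.11441642] -0.0012231524177804235
0.19 0 [nan nan nan] nan
scene s -0.15690196754321134 0.222840940035708
short_bar [264. 205.] [ 0.465 -0.231  0.018]
chisel [347. 227.] [ 0.438 -0.002  0.016]
wire_brush [199. 214.] [ 0.567 -0.375  0.017]
wax_tin [432. 365.] [0.734 0.313 0.087]
swage_block [469. 340.] [0.618 0.374 0.027]
steel_ring [269. 306.] [ 0.721 -0.086 -0.001]<stdin>:10: RuntimeWarning: Mean of empty slice.
  ret = um.true_divide(
  ret = ret.dtype.type(ret / rcount)
```

View pics/w7.png

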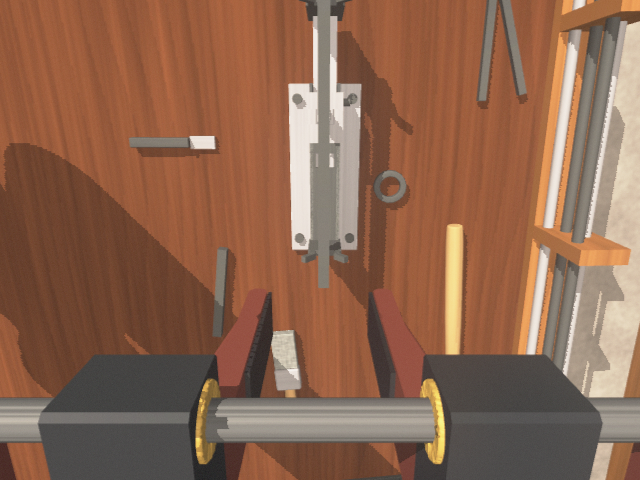

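```bash
python3 -c "
from bench import *
close_job(); print(current_clock())"
```

```text
the job is handed in; nothing more can be done
the job is handed in; nothing more can be done
```

The job is done and handed in at about 40 s of the 58 s allowed; no verdict is reported. The button is locked in the next hole and the long bar lies centred in both forks.

**Button and tube:**
- I pressed the knob 7.8 mm with about 5–6 N, slid the tube 14 mm and let go. The button then rode under the wall with its top at 76.5 mm.
- I pushed on the knob from behind with about 4 N until it popped up about 58–60 mm out, where the push force fell away.
- The knob top then measured 82.4 mm, which is fully up. A gentle nudge stopped at the same place.

**Long bar:**
- I gripped it at its middle, laid it down with a light touch at 100 mm (the notch floor height) and let go.
- Its top measures 114.4 mm, and its ends are at −158 and +223 mm along the rest. That puts its middle within about 1 mm of the midpoint between the forks.
- The short bar and the other bystanders read about as before.

**Checks that disagreed or could not be made:**
- **Fingertip position:** the tips sit about 23 mm behind the reported tool point. My first press therefore passed above the knob without touching it. I measured the offset with both cameras, confirmed it by touch and corrected for it.
- **Force reading:** just after the nudge it showed only 1.6 N, although the nudge had stopped at its 4.5 N limit. I take that as noise.
- **Final view:** the bar hides the knob from above, and the tube-fork end of the bar was outside the wrist picture. I checked that end only with the scene camera.
- **Steel ring and chisel:** the network's points for them moved by up to about 3 cm between the first and last pictures. Both look unmoved in the last wrist picture.

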